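# Tip the ferrules into the marked corner of the tray and hold it for picking

### The job

Put the stray steel ferrule standing up in the blue tray with the other two while the tray stands on the bench, and let go of it. Then lift the tray by its black tab, tilt it down towards the corner with the yellow clip until all three ferrules have slid into that corner, and finish while holding it still like that, gripped, tilted and well clear of the bench (a hand's breadth or so). Leave everything else where it is.

Things in the scene. Friction and masses are not known exactly. Their poses are not given: they have to be found in the camera images.
- tray_center (a point): Centre of the open blue tray, 22.5 mm above its underside; z up out of the tray. Inside at the floor 92 (x) by 132 mm (y): the floor reaches to x +-46, y +-66 mm from here and lies 20 mm below here. The yellow clip is on the corner (-x, +y), the black tab in the middle of the long wall at +x, the lower end wall (32 mm) at -y. Smooth inside: ferrules start to slide at roughly 10 to 16 degrees of slope.
- tab_center (a point): Centre of the grippable part of the black lifting tab, upright above the middle of the tray's +x wall and rigid with the tray: 12 mm thick (along tray x), 50 mm wide (along tray y). 70 mm above the tray's underside, 54.5 mm from its centre; the tab's top is 19 mm higher, the tray's rim 25 mm lower. Axes as the tray's.
- marked_corner (a point): Inner corner of the tray with the yellow clip on its rim (tray -x, +y), 16 mm above the tray's underside. A ferrule counts as in the corner when its centre is within 78 mm of this point, which three ferrules bunched or lined up against the walls there are.
- marked_foot (a point): Outer lowest corner of the tray's underside, below the yellow clip; the lowest point of the tray when it is tilted towards the clip.
- parts_tray: The blue plastic tray with tab and clip: 105 (x) by 148 (y) by 45 mm high to the rim, 0.15 to 0.25 kg, walls and floor 2.2 mm thick, walls leaning 5 degrees outwards. Origin at the centre of its underside, axes as tray_center.
- tray_ferrule_1_center (a point): Steel-grey crimp ferrule, a short tube 27 mm across, 28 mm tall, 50 g, standing on end; centre of the ferrule (14 mm above its underside), z along its axis. At the start in the tray, nearer the low end.
- tray_ferrule_1: The same ferrule as a body, origin at the centre of its underside.
- tray_ferrule_2_center (a point): Steel-grey crimp ferrule, a short tube 27 mm across, 28 mm tall, 50 g, standing on end; centre of the ferrule (14 mm above its underside), z along its axis. At the start in the tray, nearer the tab.
- tray_ferrule_2: The same ferrule as a body, origin at the centre of its underside.
- stray_ferrule_center (a point): Steel-grey crimp ferrule, a short tube 27 mm across, 28 mm tall, 50 g, standing on end; centre of the ferrule (14 mm above its underside), z along its axis. The stray one: at the start on the bench, right of the tray (0.035 to 0.07 kg).
- stray_ferrule: The same ferrule as a body, origin at the centre of its underside.
- cup_center (a point): Dark open cup, 72 mm across, 110 mm tall, standing; its centre. To be left alone.
- driver_center (a point): Screwdriver with orange handle, 181 mm long, lying; its centre. To be left alone.
- tape_roll_center (a point): White roll of sealing tape, 55 mm across, 13 mm tall, lying flat; its centre. To be left alone.
- brass_ferrule_center (a point): Larger brass-coloured ferrule, 33 mm across, 36 mm tall, standing; its centre. To be left alone.
- adapter_center (a point): Brass and steel pipe adapter, 31 mm across, 46 mm tall, standing; its centre. To be left alone.
- marker_center (a point): White marker pen with red end, 130 mm long, lying; its centre. To be left alone.
Things that resemble listed ones, but are neither listed nor needed, are in the scene too. There is more than one size of the parts_tray; the one meant has the size given above.

How it is judged:
By the outcome, as a careful person would: the job done as asked, in the order asked, and still so for the second after the job is handed in, while the arm keeps its last pose, push and grip.
It also fails if it takes over 48 s, if anything falls off the work surface, if the arm or the gripper's body presses on something with over 40 N, if the wrist force passes 120 N, or if a joint passes its speed limit or range.

### The arm

A 6-joint arm with a two-finger parallel gripper is mounted at the origin on a cart in front of the work surface, level with it; the furniture and walls round the work are solid. World frame = base frame: x ahead of the robot, y to its left, z up, the work surface at z = 0. Lengths are in mm, angles in degrees, forces in N, time in s.
With the tool pointing down it reaches from about 425 to 925 mm from the base axis. Payload 12.5 kg.
Tool frame: the origin (TCP) lies midway between the tips of the shut fingers; the grasp point (between the pads) lies 19 mm behind it (robot.pinch_z is the distance from the TCP to the grasp point, in mm); z points along the fingers, y is the line along which they close (so a half turn about z gives the same grasp; the last joint's range is limited). The gripper opens to 85 mm and grips with 20 to 120 N. Pads are 22 mm wide; open, the fingers measure 114 mm over their backs; the gripper's body (76 mm by 85 mm) begins 54 mm behind the grasp point. The pads swing forward as they close: fully open they stand 13 mm farther back than shut.
Start: joints at [-78.644, 28.126, 89.318, -0, 62.55, -6.05], TCP at [186.99, -596.389, 231.327] pointing down, gripper open.
Joint ranges: [-177.58, 177.58], [-47.91, 125.51], [2.72, 160], [-65.01, 245.01], [3.68, 167.84], [-153.87, 153.87]. Speed limits (degrees/s): [127.2, 127.2, 159.86, 180, 180, 180].

### API

Orientations are given as a 3x3 rotation matrix whose columns are the frame's x, y, z axes.
In Python, from station import state, snapshot, camera_model, robot gives the robot as it stands. The module is installed in compiled form; this text tells all that it offers.
- The arm moves only by the shell command python3 -m crank 'ROWS' [FORCE]. ROWS is JSON, a list of rows, each an object with "slide": the shift along the world's x, y, z in mm, a list of three; "twist": the turn, a rotation vector about the world's x, y, z in degrees, a list of three; "grip": the closure, from 0 (fully open) to 1 (shut). A call has 1 to 12 rows; each row shifts and turns the commanded pose from where the row before left it; what a row does not reach is not made up. A row lasts 1/8 s, in which the tool goes at most 62.5 mm and 10.7 degrees, less where a joint would pass 70% of its speed; a pose out of reach is approached as far as the arm can. A call is refused whole if a number of a shift passes 62.5 or a number of a turn 10.7, either way. A call with a gripper value outside its range is refused whole. The fingers move at their own pace and stop on an object; FORCE is the grip in N (left out, the last holds). Time passes only in rows, so rows that do not move let the fingers close. It gives the time, the measured TCP pose, the force, the opening and the grip force at its end, in the units of the state.
- state(): the state, without advancing time (a new reading comes with each control period).
- snapshot(name): name is "side" or "top"; returns (picture, depth): 384x512x3 uint8, blue, green, red; 384x512 float32, mm along the optical axis (not along the pixel's ray), 0 where there is no reading.
- camera_model(name): a dict with "K" (3x3 intrinsics, pixels), "xyz" and "orientation" of the camera in the world. Camera axes: x right, y up, looking along -z (the intrinsics and any distortion apply to the point x, -y, -z); pixel columns grow to the right and rows downward; lengths in mm; the calibration is good to about 2 mm. A picture is of the moment at which its call begins. camera_model takes no time and is no camera call.
- robot.job_done(): hands the job in; it is judged then, once.
The state is a dict: "time": time; "joint_pos": joint angles; "joint_velocities": joint speeds; "joint_efforts": joint torques, N m; "tool_pos": TCP position; "tool_rot": TCP orientation; "contact_force": force on the tool from outside, world axes, zero at the start; "moment": the same for the moment, N m; "gripper_width": finger opening in mm; "grip_force": force on a finger pad.
Only numpy, scipy, OpenCV 4.12 (cv2) and the standard library are available. Lean on these libraries where they do the work, as an engineer would, in place of code of your own. Each camera call takes 0.05 s, during which the arm holds its last target. There are 200 camera calls.

## Working session

There is one attempt and no reset: what is moved stays moved. The work goes in short steps, Python scripts to look and compute and a shell command to move; the robot and the scene stay as the last step left them, time stands still between calls to the robot, and variables do not carry over. Pictures are saved under pics/ and viewed, at most 10 in all, crops included, and the job is handed in when it is done.

```bash
mkdir -p pics; cat > h.py <<'E'
import numpy as np, cv2
from station import state, snapshot, camera_model, robot
def ray(name,u,v):
    m=camera_model(name);K=np.array(m["K"],float);R=np.array(m["orientation"],float).reshape(3,3)
    d=np.linalg.inv(K)@[u,v,1.0]; return np.array(m["xyz"],float),R@[d[0],-d[1],-d[2]]
def onplane(name,u,v,z):
    o,d=ray(name,u,v); return o+d*(z-o[2])/d[2]
def cloud(name,depth):
    m=camera_model(name);K=np.array(m["K"],float);R=np.array(m["orientation"],float).reshape(3,3)
    v,u=np.mgrid[0:384,0:512]; d=np.stack([u,v,np.ones_like(u)],-1)@np.linalg.inv(K).T
    d=d*[1,-1,-1]*depth[...,None]; return np.array(m["xyz"])+d@R.T
def proj(name,p):
    m=camera_model(name);K=np.array(m["K"],float);R=np.array(m["orientation"],float).reshape(3,3)
    q=R.T@(np.array(p)-m["xyz"]); q=K@(q*[1,-1,-1]); return q[:2]/q[2]
E
python3 - <<'E'
from h import *
for n in("side","top"):
    p,d=snapshot(n); cv2.imwrite(f"pics/{n}0.png",p); np.save(n+"0.npy",d); m=camera_model(n); print(n,m)
E
```

```text
side {'K': array([[361.52082256,   0.        , 256.61785802],
       [  0.        , 361.52082256, 189.30192912],
       [  0.        ,   0.        ,   1.        ]]), 'xyz': array([ 156.83834211, 1030.66791334,  932.12732027]), 'orientation': array([[-0.90623108,  0.29043702, -0.30723212],
       [-0.4221798 , -0.58286561,  0.69428517],
       [ 0.02257108,  0.75888999,  0.65082757]])}
top {'K': array([[486.06005541,   0.        , 263.39690392],
       [  0.        , 486.06005541, 191.21605558],
       [  0.        ,   0.        ,   1.        ]]), 'xyz': array([ 406.11952505,  131.31596103, 1661.22178548]), 'orientation': array([[-4.82241477e-04,  9.94162612e-01, -1.07890999e-01],
       [-9.99779757e-01,  1.78434559e-03,  2.09105946e-02],
       [ 2.09810462e-02,  1.07877321e-01,  9.93942795e-01]])}
```

View pics/top0.png

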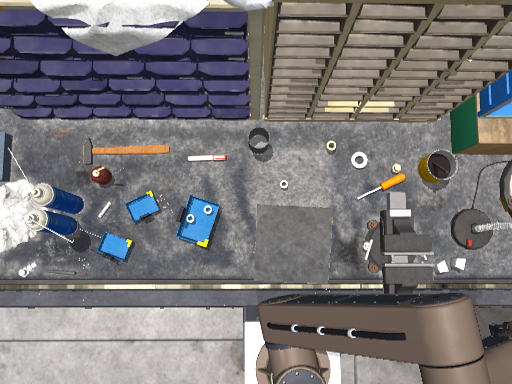

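View pics/side0.png

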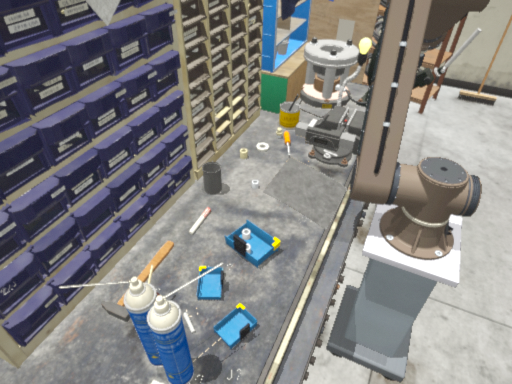

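The top view shows the larger blue tray at about (200,222), with its tab at (182,215) and clip at (203,243). Two ferrules sit inside it. The stray is at (284,184), and the cup at (260,140). The smaller trays are decoys.

```bash
python3 - <<'E'
from h import *
p=cv2.imread("pics/top0.png"); d=np.load("top0.npy"); P=cloud("top",d)
cv2.imwrite("pics/crop0.png",cv2.resize(p[165:265,120:300],None,fx=4.4,fy=4.4,interpolation=cv2.INTER_CUBIC))
hsv=cv2.cvtColor(p,cv2.COLOR_BGR2HSV)
roi=np.zeros(p.shape[:2],bool); roi[190:255,170:228]=1
blue=cv2.inRange(hsv,(95,120,60),(115,255,255)).astype(bool)&roi
rim=blue&(P[...,2]>36)&(P[...,2]<52); print("rim n",rim.sum(),np.median(P[...,2][rim]))
pts=P[blue&(P[...,2]>30)][:,:2].astype(np.float32); r=cv2.minAreaRect(pts); print("rim rect",r,cv2.boxPoints(r))
m=np.array([onplane("top",u,v,45)[:2] for v,u in np.argwhere(blue)],np.float32);print("blue on z45",cv2.minAreaRect(m),cv2.boxPoints(cv2.minAreaRect(m)))
ye=cv2.inRange(hsv,(22,120,120),(35,255,255)).astype(bool)&roi; print("clip",P[ye].mean(0))
tab=roi&(P[...,2]>60); print("tab",tab.sum(),P[tab].mean(0),P[tab].min(0),P[tab].max(0),cv2.minAreaRect(P[tab][:,:2].astype(np.float32)))
for c in ((284,184),(191,218),(208,210)):
    u,v=c; s=P[v-8:v+9,u-8:u+9]; im=hsv[v-8:v+9,u-8:u+9]; k=(im[...,1]<60)&(im[...,2]>110)
    q=s[k]; print(c,k.sum(),q.mean(0),q.max(0)); vv,uu=np.argwhere(k).mean(0); print(uu+u-8,vv+v-8,onplane("top",uu+u-8,vv+v-8,28 if u>250 else 30))
E
```

```text
rim n 80 43.72387810196108
rim rect ((461.9201354980469, 246.24765014648438), (253.26089477539062, 146.0005645751953), 71.73236083984375) [[352.9058  148.88142]
 [491.5483  103.11665]
 [570.93445 343.6139 ]
 [432.29196 389.37866]]
blue on z45 ((485.69586181640625, 316.64117431640625), (105.73648071289062, 146.9552459716797), 72.13262939453125) [[399.54135 288.86682]
 [539.4089  243.77881]
 [571.85034 344.41553]
 [431.98285 389.50354]]
clip [408.79332745 294.10650245  79.61781472]
tab 88 [485.81525085 327.6437403  335.82938149] [406.11952505 131.31596103  60.68578914] [ 525.26964883  377.31044367 1661.22178548] ((438.469970703125, 262.4110412597656), (262.2608947753906, 64.41360473632812), 62.33882522583008)
(284, 184) 270 [610.09105818  26.25577384  15.23353594] [ 640.3523753   131.31596103 1661.22178548]
284.0 183.86666666666667 [608.58344288  27.10076195  28.        ]
(191, 218) 46 [491.86254489 343.02142793  23.73986282] [508.10957995 360.31643199  40.6026866 ]
190.1304347826087 218.32608695652175 [491.51521385 342.21408077  30.        ]
(208, 210) 47 [523.71354135 284.02173883  21.11769521] [549.07380436 298.91926272  38.48542685]
207.91489361702128 208.93617021276594 [523.05011313 283.21603568  30.        ]
```

View pics/crop0.png

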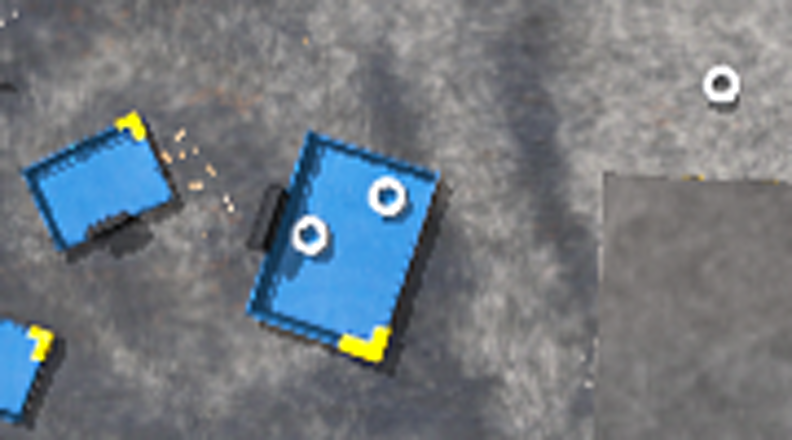

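```bash
python3 - <<'E'
from h import *
d=np.load("top0.npy"); p=cv2.imread("pics/top0.png"); P=cloud("top",d); P[d==0]=np.nan
z=P[...,2]
tab=np.zeros(z.shape,bool); tab[200:228,172:190]=1; tab&=(z>55)&(z<110); q=P[tab]; print("tab",len(q),q.mean(0),cv2.minAreaRect(q[:,:2].astype(np.float32)))
s=P[174:195,274:295]; k=(s[...,2]>20)&(s[...,2]<40); q=s[k]; print("stray",len(q),q.mean(0),cv2.minEnclosingCircle(q[:,:2].astype(np.float32)))
ps=cv2.imread("pics/side0.png"); ds=np.load("side0.npy"); S=cloud("side",ds); S[ds==0]=np.nan
e=(abs(S[...,0]-609)<30)&(abs(S[...,1]-27)<30)&(S[...,2]>20)&(S[...,2]<40); q=S[e]; print("stray side",len(q),q.mean(0),cv2.minEnclosingCircle(q[:,:2].astype(np.float32)))
e=(abs(S[...,0]-502)<50)&(abs(S[...,1]-368)<50)&(S[...,2]>55)&(S[...,2]<100); q=S[e]; print("tab side",len(q),q.mean(0),q[:,2].max(),cv2.minAreaRect(q[:,:2].astype(np.float32)))
st=state(); print(st)
E
```

```text
tab 80 [502.13155713 365.47384867  82.98497476] ((502.20050048828125, 366.8531799316406), (12.764530181884766, 48.96587371826172), 71.60469055175781)
stray 28 [607.07065837  28.24153416  26.67718599] ((607.2586669921875, 27.782859802246094), 13.512436866760254)
stray side 30 [608.84912198  30.48651368  26.42391884] ((609.0643310546875, 29.459497451782227), 14.597654342651367)
tab side 140 [501.76149476 370.68982449  76.52963683] 93.86557848841414 ((503.2723693847656, 367.1261291503906), (14.269566535949707, 50.856807708740234), 72.4017333984375)
{'time': 0.1, 'joint_pos': array([-7.86437470e+01,  2.81613414e+01,  8.93438268e+01, -1.62349881e-03,
        6.25507023e+01, -6.05157538e+00]), 'joint_velocities': array([ 0.00441925, -0.16089772, -0.06759709, -0.01339043, -0.0396604 ,
        0.05187246]), 'joint_efforts': array([ 1.43081739e-03, -6.19446087e+01, -2.62026769e+01, -1.75832943e-04,
        2.90547847e-03, -5.80438609e-06]), 'tool_pos': array([ 186.94974001, -596.19482887,  230.79602924]), 'tool_rot': array([[ 9.54195558e-01,  2.99183538e-01, -2.16663316e-04],
       [ 2.99183607e-01, -9.54195087e-01,  9.51080133e-04],
       [ 7.78084480e-05, -9.72338551e-04, -9.99999524e-01]]), 'contact_force': array([-0.03812791,  0.69919384, -0.31476715]), 'moment': array([ 0.00524983, -0.02554047, -0.08959201]), 'grip_force': 0.0, 'gripper_width': 85.31938606817022}
```

```bash
python3 -m crank '[{"slide":[20,30,5],"twist":[0,0,2],"grip":0},{"slide":[28,42,0],"twist":[0,0,4],"grip":0},{"slide":[28,42,0],"twist":[0,0,4],"grip":0},{"slide":[28,42,0],"twist":[0,0,4],"grip":0},{"slide":[28,42,0],"twist":[0,0,4],"grip":0},{"slide":[28,42,0],"twist":[0,0,4],"grip":0},{"slide":[28,42,0],"twist":[0,0,4],"grip":0},{"slide":[28,42,0],"twist":[0,0,4],"grip":0},{"slide":[28,42,0],"twist":[0,0,4],"grip":0},{"slide":[28,42,0],"twist":[0,0,4],"grip":0},{"slide":[28,42,0],"twist":[0,0,4],"grip":0},{"slide":[28,42,0],"twist":[0,0,4],"grip":0}]' 40
python3 -c "
from h import *
s=state();print(s['joint_pos'],s['tool_rot'])"
```

```text
time: 1.6
tool_pos: [515.7, -102.9, 236.2]
tool_rot: [[0.446, 0.895, -0.0], [0.895, -0.446, -0.0], [-0.0, -0.0, -1.0]]
contact_force: [0.4, -0.5, 0.2]
gripper_width: 85.3
grip_force: 0.0
[-1.84774973e+01  1.97723386e+01  1.02784707e+02 -4.17075472e-03
  5.74519592e+01  7.98519067e+00] [[ 4.45579850e-01  8.95242184e-01 -1.68507482e-04]
 [ 8.95242197e-01 -4.45579858e-01 -8.38746158e-06]
 [-8.25923494e-05 -1.47117725e-04 -9.99999986e-01]]
```

```bash
python3 -m crank '[{"slide":[30,44,-20],"twist":[0,0,3],"grip":0},{"slide":[30,44,-30],"twist":[0,0,3],"grip":0},{"slide":[22,30,-30],"twist":[0,0,2.6],"grip":0},{"slide":[10,12.5,-30],"twist":[0,0,0],"grip":0},{"slide":[0,0,-25],"twist":[0,0,0],"grip":0},{"slide":[0,0,0],"twist":[0,0,0],"grip":0}]'
python3 - <<'E'
from h import *
for n in("side","top"):
    p,d=snapshot(n); t=state()['tool_pos']
    c=proj(n,t); b=proj(n,[608,28.5,14]); print(n,c,b)
    x,y=int(b[0]),int(b[1]); w=p[max(0,y-40):y+40,x-50:x+50]; cv2.imwrite(f"pics/{n}1.png",cv2.resize(w,None,fx=4,fy=4,interpolation=cv2.INTER_CUBIC))
a,b=[cv2.imread(f"pics/{n}1.png") for n in("side","top")]; cv2.imwrite("pics/pair1.png",np.hstack([a,b]))
E
```

```text
time: 2.35
tool_pos: [606.0, 26.4, 99.5]
tool_rot: [[0.309, 0.951, -0.004], [0.951, -0.309, 0.0], [-0.001, -0.004, -1.0]]
contact_force: [-0.2, -0.3, 0.5]
gripper_width: 85.3
grip_force: 0.0
side [256.00080751 166.87319041] [254.98065228 184.65508688]
top [285.7981142  181.50230886] [283.33336577 184.53871968]
```

View pics/pair1.png

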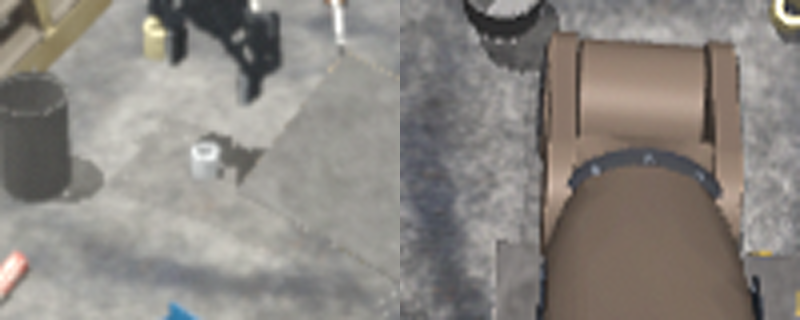

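The side crop shows the open fingers directly above the stray, which is at crop pixel (205,158). Nothing is in the way, so I'll go down.

```bash
python3 -m crank '[{"slide":[0.5,1,-30],"twist":[0,0,0],"grip":0},{"slide":[0,0,-30],"twist":[0,0,0],"grip":0},{"slide":[0,0,-25],"twist":[0,0,0],"grip":0},{"slide":[0,0,-13],"twist":[0,0,0],"grip":0},{"slide":[0,0,0],"twist":[0,0,0],"grip":0.2},{"slide":[0,0,0],"twist":[0,0,0],"grip":0.5},{"slide":[0,0,0],"twist":[0,0,0],"grip":1},{"slide":[0,0,0],"twist":[0,0,0],"grip":1},{"slide":[0,0,0],"twist":[0,0,0],"grip":1},{"slide":[0,0,0],"twist":[0,0,0],"grip":1}]' 30
```

```text
time: 3.7
tool_pos: [607.8, 27.1, 4.2]
tool_rot: [[0.309, 0.951, 0.001], [0.951, -0.309, -0.0], [0.0, 0.001, -1.0]]
contact_force: [-0.3, 1.5, 7.0]
gripper_width: 25.8
grip_force: 29.3
```

```bash
python3 -m crank '[{"slide":[0,0,15],"twist":[0,0,0],"grip":1},{"slide":[0,0,30],"twist":[0,0,0],"grip":1},{"slide":[0,0,40],"twist":[0,0,0],"grip":1},{"slide":[-10,20,40],"twist":[0,0,0],"grip":1},{"slide":[-20,40,10],"twist":[0,0,0],"grip":1},{"slide":[-24,46,0],"twist":[0,0,0],"grip":1},{"slide":[-24,46,0],"twist":[0,0,0],"grip":1},{"slide":[-24,46,0],"twist":[0,0,0],"grip":1},{"slide":[-24,46,0],"twist":[0,0,0],"grip":1},{"slide":[-17,30,0],"twist":[0,0,0],"grip":1},{"slide":[-5.5,10,0],"twist":[0,0,0],"grip":1},{"slide":[0,0,-20],"twist":[0,0,0],"grip":1}]'
python3 -m crank '[{"slide":[0,0,-20],"twist":[0,0,0],"grip":1},{"slide":[0,0,0],"twist":[0,0,0],"grip":1},{"slide":[0,0,0],"twist":[0,0,0],"grip":1}]'
python3 - <<'E'
from h import *
for n in("side","top"):
    p,d=snapshot(n); b=proj(n,[470,315,60]); x,y=int(b[0]),int(b[1]); w=p[y-40:y+40,x-50:x+50]; cv2.imwrite(f"pics/{n}2.png",cv2.resize(w,None,fx=4,fy=4,interpolation=cv2.INTER_CUBIC))
a,b=[cv2.imread(f"pics/{n}2.png") for n in("side","top")]; cv2.imwrite("pics/pair2.png",np.hstack([a,b]))
E
```

```text
time: 5.2
tool_pos: [459.5, 311.8, 119.7]
tool_rot: [[0.308, 0.951, 0.003], [0.951, -0.308, 0.001], [0.002, 0.002, -1.0]]
contact_force: [-0.0, 0.4, -0.8]
gripper_width: 25.5
grip_force: 29.8
time: 5.58
tool_pos: [459.6, 310.8, 99.2]
tool_rot: [[0.31, 0.951, 0.001], [0.951, -0.31, 0.0], [0.001, 0.001, -1.0]]
contact_force: [0.9, 0.2, -0.4]
gripper_width: 25.5
grip_force: 29.7
```

View pics/pair2.png

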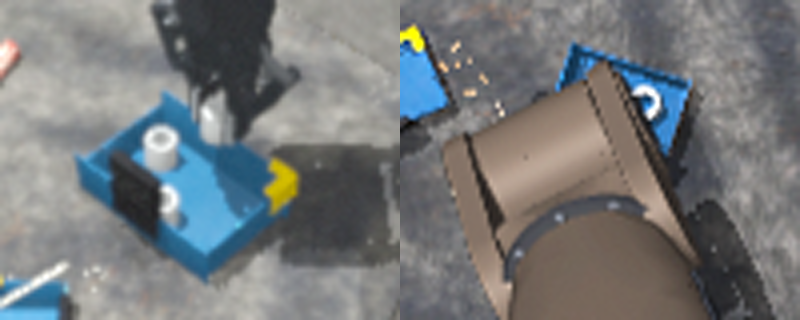

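The side crop shows the ferrule held upright at (215,115), over the free part of the tray towards the clip. The tray hasn't moved.

```bash
python3 -m crank '[{"slide":[0,0,-25],"twist":[0,0,0],"grip":1},{"slide":[0,0,-25],"twist":[0,0,0],"grip":1},{"slide":[0,0,-20],"twist":[0,0,0],"grip":1},{"slide":[0,0,-12],"twist":[0,0,0],"grip":1},{"slide":[0,0,-6],"twist":[0,0,0],"grip":1},{"slide":[0,0,0],"twist":[0,0,0],"grip":1}]'
python3 -m crank '[{"slide":[0,0,-2],"twist":[0,0,0],"grip":1},{"slide":[0,0,0],"twist":[0,0,0],"grip":1},{"slide":[0,0,0],"twist":[0,0,0],"grip":1}]'
```

```text
time: 6.42
tool_pos: [459.1, 311.2, 10.5]
tool_rot: [[0.309, 0.951, 0.0], [0.951, -0.309, 0.0], [0.0, 0.0, -1.0]]
contact_force: [0.3, -0.5, 0.1]
gripper_width: 25.6
grip_force: 29.7
time: 6.8
tool_pos: [459.1, 311.2, 8.6]
tool_rot: [[0.309, 0.951, 0.001], [0.951, -0.309, 0.0], [0.0, 0.0, -1.0]]
contact_force: [0.7, -0.5, -0.3]
gripper_width: 25.5
grip_force: 29.7
```

```bash
python3 -m crank '[{"slide":[0,0,-1],"twist":[0,0,0],"grip":1},{"slide":[0,0,-0.5],"twist":[0,0,0],"grip":1},{"slide":[0,0,0],"twist":[0,0,0],"grip":1}]'; python3 -m crank '[{"slide":[0,0,0],"twist":[0,0,0],"grip":0.66},{"slide":[0,0,0],"twist":[0,0,0],"grip":0.58},{"slide":[0,0,0],"twist":[0,0,0],"grip":0.54},{"slide":[0,0,0],"twist":[0,0,0],"grip":0.54}]'
```

```text
time: 7.18
tool_pos: [459.0, 311.1, 6.8]
tool_rot: [[0.309, 0.951, -0.0], [0.951, -0.309, -0.0], [-0.0, 0.0, -1.0]]
contact_force: [0.4, -0.7, 0.3]
gripper_width: 25.7
grip_force: 29.7
time: 7.68
tool_pos: [459.0, 311.1, 6.8]
tool_rot: [[0.309, 0.951, 0.0], [0.951, -0.309, -0.0], [0.0, 0.0, -1.0]]
contact_force: [0.1, 0.1, -0.8]
gripper_width: 39.1
grip_force: 0.0
```

```bash
python3 -m crank '[{"slide":[0,0,12],"twist":[0,0,0],"grip":0.54},{"slide":[0,0,30],"twist":[0,0,0],"grip":0.54},{"slide":[0,0,50],"twist":[0,0,0],"grip":0.3},{"slide":[0,0,50],"twist":[0,0,8],"grip":0},{"slide":[5,6,0],"twist":[0,0,10],"grip":0},{"slide":[7.6,10,0],"twist":[0,0,10],"grip":0},{"slide":[7,10,0],"twist":[0,0,10],"grip":0},{"slide":[7,10,0],"twist":[0,0,10],"grip":0},{"slide":[7,10,0],"twist":[0,0,10],"grip":0},{"slide":[6,6,0],"twist":[0,0,10],"grip":0},{"slide":[4,4,0],"twist":[0,0,10],"grip":0},{"slide":[0,0,0],"twist":[0,0,10],"grip":0}]'
python3 -m crank '[{"slide":[0,0,0],"twist":[0,0,2],"grip":0},{"slide":[0,0,0],"twist":[0,0,0],"grip":0},{"slide":[0,0,0],"twist":[0,0,0],"grip":0}]'
python3 - <<'E'
from h import *
p,ds=snapshot("side"); S=cloud("side",ds); S[ds==0]=np.nan
b=proj("side",[485,330,60]); x,y=int(b[0]),int(b[1]); cv2.imwrite("pics/s3.png",cv2.resize(p[y-50:y+50,x-65:x+65],None,fx=5,fy=5,interpolation=cv2.INTER_CUBIC))
e=(abs(S[...,0]-502)<50)&(abs(S[...,1]-368)<50)&(S[...,2]>55)&(S[...,2]<97); q=S[e]; print("tab side",len(q),q.mean(0),q[:,2].max(),cv2.minAreaRect(q[:,:2].astype(np.float32)))
E
```

```text
time: 9.18
tool_pos: [502.7, 367.3, 149.6]
tool_rot: [[-0.942, 0.336, 0.0], [0.336, 0.942, 0.0], [-0.0, 0.0, -1.0]]
contact_force: [0.5, -0.2, -0.2]
gripper_width: 85.8
grip_force: 0.0
time: 9.55
tool_pos: [502.5, 367.1, 149.0]
tool_rot: [[-0.95, 0.311, 0.0], [0.311, 0.95, 0.0], [-0.0, 0.0, -1.0]]
contact_force: [-0.3, -0.2, -0.4]
gripper_width: 85.2
grip_force: 0.0
tab side 136 [501.68942457 370.56713126  77.18713944] 92.41273181637177 ((504.13720703125, 367.5332946777344), (13.943046569824219, 50.392513275146484), 73.70401763916016)
```

View pics/s3.png

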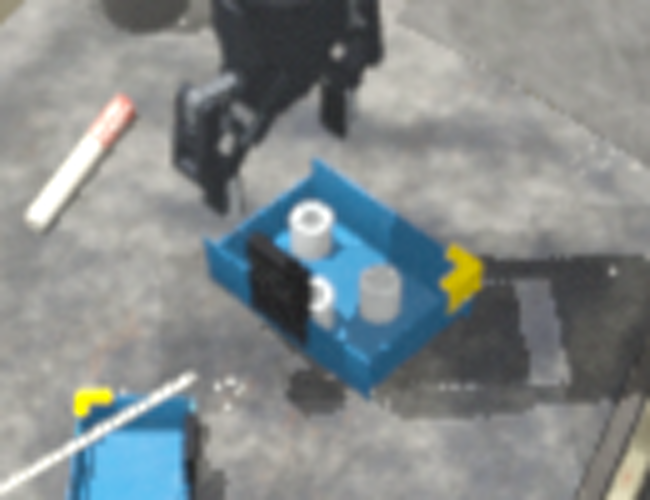

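The side crop shows all three ferrules standing in the tray: the released one at (380,292), the other two at (310,228) and (318,298). The fingers straddle the tab line, so I'll lower and grip.

```bash
python3 -m crank '[{"slide":[0.3,0.2,-30],"twist":[0,0,0],"grip":0},{"slide":[0,0,-30],"twist":[0,0,0],"grip":0},{"slide":[0,0,-25],"twist":[0,0,0],"grip":0},{"slide":[0,0,-13],"twist":[0,0,0],"grip":0},{"slide":[0,0,0],"twist":[0,0,0],"grip":0.4},{"slide":[0,0,0],"twist":[0,0,0],"grip":0.7},{"slide":[0,0,0],"twist":[0,0,0],"grip":0.8},{"slide":[0,0,0],"twist":[0,0,0],"grip":0.9},{"slide":[0,0,0],"twist":[0,0,0],"grip":1},{"slide":[0,0,0],"twist":[0,0,0],"grip":1},{"slide":[0,0,0],"twist":[0,0,0],"grip":1}]' 80
```

```text
time: 10.98
tool_pos: [503.2, 367.5, 51.6]
tool_rot: [[-0.951, 0.309, 0.001], [0.309, 0.951, 0.001], [-0.001, 0.001, -1.0]]
contact_force: [-1.1, -0.7, 5.3]
gripper_width: 11.1
grip_force: 78.7
```

```bash
python3 -m crank '[{"slide":[0,0,4],"twist":[0,0,0],"grip":1},{"slide":[0,0,8],"twist":[0,0,0],"grip":1},{"slide":[0,0,14],"twist":[0,0,0],"grip":1},{"slide":[0,0,20],"twist":[0,0,0],"grip":1},{"slide":[0,0,24],"twist":[0,0,0],"grip":1},{"slide":[0,0,24],"twist":[0,0,0],"grip":1},{"slide":[0,0,24],"twist":[0,0,0],"grip":1},{"slide":[0,0,20],"twist":[0,0,0],"grip":1},{"slide":[0,0,14],"twist":[0,0,0],"grip":1},{"slide":[0,0,8],"twist":[0,0,0],"grip":1},{"slide":[0,0,4],"twist":[0,0,0],"grip":1},{"slide":[0,0,0],"twist":[0,0,0],"grip":1}]' 100
python3 -m crank '[{"slide":[0,0,0],"twist":[-0.4,-1.2,0],"grip":1},{"slide":[0,0,0],"twist":[-0.6,-1.9,0],"grip":1},{"slide":[0,0,0],"twist":[-0.6,-1.9,0],"grip":1},{"slide":[0,0,0],"twist":[-0.6,-1.9,0],"grip":1},{"slide":[0,0,0],"twist":[-0.6,-1.9,0],"grip":1},{"slide":[0,0,0],"twist":[-0.4,-1.2,0],"grip":1},{"slide":[0,0,0],"twist":[-0.4,-1.2,0],"grip":1},{"slide":[0,0,0],"twist":[-0.4,-1.2,0],"grip":1},{"slide":[0,0,0],"twist":[-0.4,-1.2,0],"grip":1},{"slide":[0,0,0],"twist":[-0.4,-1.2,0],"grip":1},{"slide":[0,0,0],"twist":[-0.4,-1.2,0],"grip":1},{"slide":[0,0,0],"twist":[-0.4,-1.2,0],"grip":1}]'
python3 -m crank '[{"slide":[0,0,0],"twist":[-0.4,-1.2,0],"grip":1},{"slide":[0,0,0],"twist":[-0.4,-1.2,0],"grip":1},{"slide":[0,0,0],"twist":[-0.4,-1.2,0],"grip":1},{"slide":[0,0,0],"twist":[0,0,0],"grip":1},{"slide":[0,0,0],"twist":[0,0,0],"grip":1}]'
python3 - <<'E'
from h import *
p,ds=snapshot("side"); print(state()['joint_pos'])
b=proj("side",[485,330,200]); x,y=int(b[0]),int(b[1]); cv2.imwrite("pics/s4.png",cv2.resize(p[y-60:y+60,x-75:x+75],None,fx=5,fy=5,interpolation=cv2.INTER_CUBIC))
E
```

```text
time: 12.48
tool_pos: [502.8, 367.3, 214.6]
tool_rot: [[-0.951, 0.309, -0.0], [0.309, 0.951, -0.0], [0.0, -0.0, -1.0]]
contact_force: [-0.9, -0.9, -3.8]
gripper_width: 11.0
grip_force: 97.5
time: 13.98
tool_pos: [502.9, 367.3, 214.8]
tool_rot: [[-0.904, 0.309, 0.297], [0.293, 0.951, -0.096], [-0.312, -0.0, -0.95]]
contact_force: [1.3, -0.7, -3.1]
gripper_width: 11.1
grip_force: 97.7
time: 14.6
tool_pos: [502.9, 367.4, 214.8]
tool_rot: [[-0.883, 0.309, 0.354], [0.286, 0.951, -0.116], [-0.373, -0.001, -0.928]]
contact_force: [-1.0, 0.1, -2.5]
gripper_width: 11.1
grip_force: 97.7
[ 37.27616705  26.04734392  99.16258848 -25.73317386  44.91016577
 -17.9214253 ]
```

View pics/s4.png

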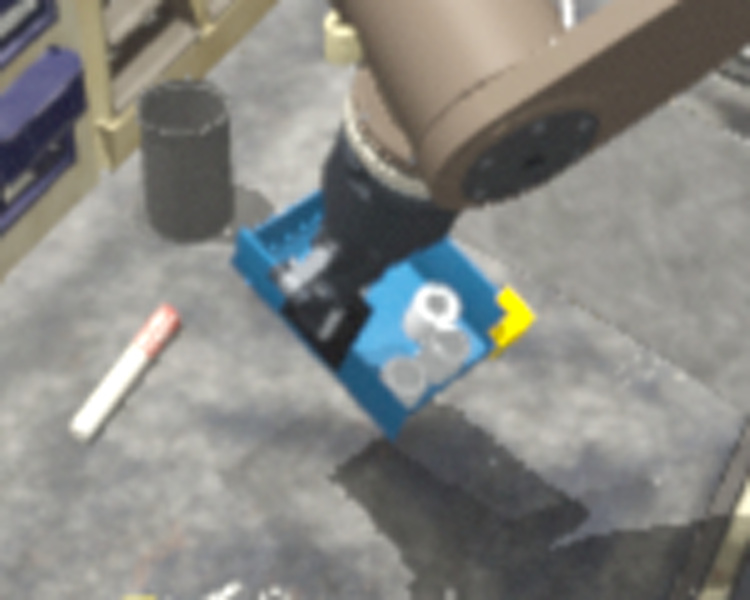

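The side crop shows all three ferrules at the clip end, at (435,310), (445,350) and (405,378), with the tray firmly held. Next is the tilt towards the clip side.

```bash
python3 -m crank '[{"slide":[0,0,0],"twist":[1.9,-0.6,0],"grip":1},{"slide":[0,0,0],"twist":[1.9,-0.6,0],"grip":1},{"slide":[0,0,0],"twist":[1.9,-0.6,0],"grip":1},{"slide":[0,0,0],"twist":[1.9,-0.6,0],"grip":1},{"slide":[0,0,0],"twist":[1.9,-0.6,0],"grip":1},{"slide":[0,0,0],"twist":[1.9,-0.6,0],"grip":1},{"slide":[0,0,0],"twist":[1.9,-0.6,0],"grip":1},{"slide":[0,0,0],"twist":[1.9,-0.6,0],"grip":1},{"slide":[0,0,0],"twist":[1.9,-0.6,0],"grip":1},{"slide":[0,0,0],"twist":[1.9,-0.6,0],"grip":1},{"slide":[0,0,0],"twist":[1.9,-0.6,0],"grip":1},{"slide":[0,0,0],"twist":[1.9,-0.6,0],"grip":1}]'
python3 -m crank '[{"slide":[0,0,0],"twist":[0,0,0],"grip":1},{"slide":[0,0,0],"twist":[0,0,0],"grip":1},{"slide":[0,0,0],"twist":[0,0,0],"grip":1},{"slide":[0,0,0],"twist":[0,0,0],"grip":1},{"slide":[0,0,0],"twist":[0,0,0],"grip":1},{"slide":[0,0,0],"twist":[0,0,0],"grip":1}]'
cat > look.py <<'E'
from h import *
import sys
ims=[]
s=state(); R=s['tool_rot']; T=np.stack([-R[:,1]*-1,R[:,0],-R[:,2]],1)
# tray axes: x=tool y, y=tool x, z=-tool z
g=s['tool_pos']-R[:,2]*21; f=lambda q:g+T@(np.array(q)-[54.5,0,70.])
foot=f([-52.5+3,74-3,0]); mc=f([-46,66,16]); print("foot",foot,"corner",mc,"tilt",np.degrees(np.arccos(T[2,2])),s['joint_pos'])
for n in("side","top"):
    p,d=snapshot(n); P=cloud(n,d); q=(P-f([0,0,22.5]))@T; q[d==0]=np.nan
    hsv=cv2.cvtColor(p,cv2.COLOR_BGR2HSV); m=(hsv[...,1]<70)&(hsv[...,2]>110)&(abs(q[...,0])<46)&(abs(q[...,1])<66)&(q[...,2]>-17)&(q[...,2]<20)
    print(n,m.sum(),"farthest from corner",np.sort(np.linalg.norm(P[m]-mc,axis=1))[-5:] if m.any() else "", q[m].min(0) if m.any() else "",q[m].max(0) if m.any() else "")
    x,y=proj(n,f([0,0,22.5])).astype(int); ims.append(cv2.resize(p[y-45:y+45,x-50:x+50],None,fx=4,fy=4,interpolation=cv2.INTER_CUBIC))
cv2.imwrite(sys.argv[1],np.hstack(ims))
E
python3 look.py pics/p5.png
```

```text
time: 16.15
tool_pos: [503.0, 367.1, 214.9]
tool_rot: [[-0.837, 0.283, 0.468], [0.43, 0.869, 0.244], [-0.338, 0.405, -0.85]]
contact_force: [-0.2, 0.6, -3.6]
gripper_width: 10.9
grip_force: 97.7
time: 16.9
tool_pos: [502.9, 367.3, 214.8]
tool_rot: [[-0.837, 0.283, 0.468], [0.43, 0.87, 0.243], [-0.338, 0.405, -0.85]]
contact_force: [-0.1, 0.0, -3.8]
gripper_width: 11.2
grip_force: 97.7
foot [436.91127515 319.32967361 107.11773677] corner [434.60650981 316.33322851 123.81981369] tilt 31.810246231488275 [ 30.7912737   21.39317559 111.51269159  -6.57472216  15.42341798
 -30.70463919]
side 115 farthest from corner [75.52160194 77.08050704 78.46156955 78.97752377 79.30815613] [-45.8321766   38.01595748  -5.84885162] [30.12797009 64.41381108 18.66738957]
top 0 farthest from corner
```

View pics/p5.png

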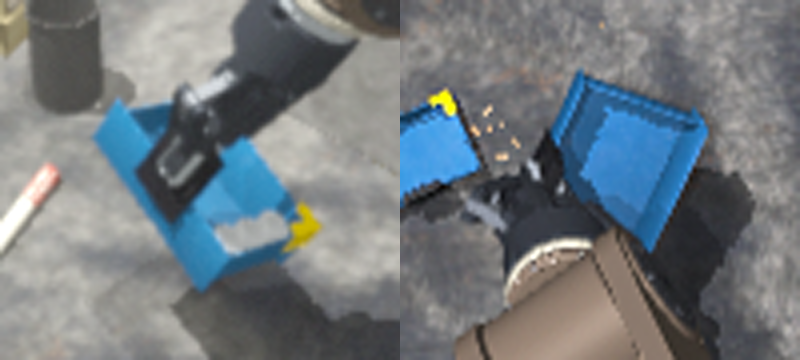

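The ferrules lie in a row along the clip-end wall, right up to the yellow clip. In the side view they run from about (225,240) to (290,220). The last one's centre is roughly 68 mm from the corner. The tray is tilted 32° with its lowest corner about 107 mm above the bench, and everything is still, so I'm handing in.

```bash
python3 -m crank '[{"slide":[0,0,0],"twist":[0,0,0],"grip":1},{"slide":[0,0,0],"twist":[0,0,0],"grip":1}]'; python3 -c "
from station import robot
print(robot.job_done())"
```

```text
time: 17.25
tool_pos: [502.9, 367.3, 214.8]
tool_rot: [[-0.837, 0.283, 0.468], [0.43, 0.87, 0.243], [-0.338, 0.405, -0.85]]
contact_force: [0.2, -0.0, -3.0]
gripper_width: 11.0
grip_force: 97.7
the job is handed in; nothing more can be done
None
```

I stood the stray ferrule in the tray, let go of it, and handed the job in at about 17 s with the tray held still by its tab, tilted 32° towards the clip, its lowest corner about 107 mm above the bench and all three ferrules in that corner (farthest about 68 mm by my estimate, limit 78 mm).

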